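# Hide the needles, then offer the grip ball

### The arm

A 6-joint arm with a two-finger parallel gripper is mounted at the origin on the work surface. World frame = base frame: x ahead of the robot, y to its left, z up, the work surface at z = 0. Lengths are in mm, angles in rad, forces in N, time in s.
With the tool pointing down it reaches from about 300 to 775 mm from the base axis. Payload 14.6 kg.
Tool frame: the origin (TCP) lies where the fingers leave the gripper's body, on its centre line; the fingertips stand 73 mm ahead of it and the grasp point (between the pads) lies 54 mm ahead of it; z points along the fingers, y is the line along which they close (so a half turn about z gives the same grasp; the last joint's range is limited). The gripper opens to 85 mm and grips with 20 to 120 N. Pads are 22 mm wide; open, the fingers measure 114 mm over their backs; the gripper's body (76 mm by 85 mm) begins 54 mm behind the grasp point. The pads swing forward as they close: fully open they stand 13 mm farther back than shut.
Start: joints at [1.243, 0.3, 1.521, -0, 1.321, -0.067], TCP at [141.817, 531.392, 303.881] pointing down, gripper open.
Joint ranges: [-3.03, 3.03], [-0.79, 2.21], [0.23, 2.52], [-1.04, 4.18], [0, 3.07], [-2.55, 2.55]. Speed limits (rad/s): [2.22, 2.22, 2.57, 3.14, 3.14, 3.14].

### API

Orientations are given as a rotation vector (axis times angle).
In Python, from rig import arm gives the robot as it stands. The module is installed in compiled form; this text tells all that it offers.
- The arm moves only by the tool play_rows, never from a script. Its arguments are lists of equal length, an entry for each row: "xyz": the shift along the tool's x, y, z as a fraction of full scale, a list of three; "rot": the turn, a rotation vector about the tool's x, y, z as a fraction of full scale, a list of three; "jaw": the opening, from 0 (shut) to 1 (fully open). In form: {"xyz": [[tx, ty, tz], ...], "rot": [[rx, ry, rz], ...], "jaw": [jaw, ...]}. A call has 1 to 5 rows; each row is the pose to reach, as a shift and turn from the pose commanded when the call began, along the tool's axes at that moment, turning the shorter way round; what a row does not reach only later rows make up. Full scale, the value 1, is 0.1 m for a shift and 180 degrees for a turn. A row lasts 1/8 s, in which the tool goes at most 62.5 mm and 10.7 degrees, less where a joint would pass 70% of its speed; a pose out of reach is approached as far as the arm can. A call with a number of a shift or a turn outside -1 to 1 is refused whole. A call with a gripper value outside its range is refused whole. The fingers move at their own pace and stop on an object; "newtons" is the grip in N (left out, the last holds). Time passes only in rows, so rows that repeat a pose let the fingers close. It gives the time, the measured TCP pose, the force, the opening and the grip force at its end, in the units of the state.
- arm.get_obs(): the state, without advancing time (a new reading comes with each control period).
- arm.read_camera(name): name is "scene" or "side" or "wrist"; returns a dict with "pixels" (480x640x3 uint8, blue, green, red), "fx", "fy", "cx", "cy" (pixels), "world_to_cam" (4x4, takes a point from world to camera coordinates). Camera axes: x right, y down, z forward; pixel columns grow to the right and rows downward; lengths in mm; the calibration is good to about 2 mm. A picture is of the moment at which its call begins. There is no depth.
- arm.close_job(): hands the job in; it is judged then, once.
The state is a dict: "time": time; "joints": joint angles; "joint_vel": joint speeds; "joint_torque": joint torques, N m; "tcp_pos": TCP position; "ee_rot": TCP orientation; "force": force on the tool from outside, world axes, zero at the start; "moment": the same for the moment, N m; "opening": opening from 0.0 (shut) to 1.0 (fully open); "grasp_force": force on a finger pad.
Only numpy, scipy, OpenCV 4.12 (cv2) and the standard library are available. Lean on these libraries where they do the work, as an engineer would, in place of code of your own. Each camera call takes 0.05 s, during which the arm holds its last target. There are 200 camera calls.

### The job

A nervous patient is about to sit down across the desk: first lay the loose cover card flat and square over the open tray of syringes so that they are hidden, then stand the swab carton upright on the middle of the card, lined up with it, to keep it down. Then lift the ball dish by its rim, without touching the ball, give it a quarter turn so that its low lip points straight across the desk to the patient's side, and offer it: finish while still holding the dish still and level about 10 cm above the desk, carried by the gripper alone. All the while keep the ball resting in the middle of the dish, do not move anything else, and leave the tray covered with the carton on top.

Things in the scene. Friction and masses are not known exactly. Their poses are not given: they have to be found in the camera images.
- syringe_tray: Small oblong tray of grey moulded pulp with rounded corners, open on top, four syringes lying in it; fixed to the desk. 150 mm long (its x), 58 mm wide (its y), 30 mm high, walls 7 mm thick; the syringes lie below the rim. Origin: centre of its underside, z up; it stands on the desk.
- card: Loose flat cover card of stiff brown board, 160 mm long (its x), 66 mm wide (its y), 6 mm thick, about 40 g, lying on the desk beside the tray. Origin: centre of its underside, z up. It can be taken across its width from above, at its middle, with the fingertips just above the desk.
- swab_box: Loose white swab carton with a blue-grey band round its foot and a dark slot on top, 100 mm long (its x), 60 mm wide (its y), 50 mm high, about 90 g. Origin: centre of its underside, z up. Card and carton lie to the right (-y) of the tray, either one the nearer; all three lie lengthwise roughly along the desk's x.
- dish: Loose oblong dish of grey moulded pulp at the robot's left (+y), 190 mm long (its x), 124 mm wide, about 70 g. Upright walls 9 mm thick; rim 44 mm above the underside, dipping to a low lip (30 mm) at its +x end. Its hollow floor is 6 mm above the underside in the middle, 21 mm at the ends, 13 mm at the sides. Origin: centre of its underside, z up. At the start the lip points roughly to -y.
- dish_grip (a point): Top of the dish's rim at the middle of the high end, opposite the lip: 44 mm above the underside, 90.5 mm from the middle. The end wall there is straight over 44 mm, upright, 9 mm thick; it can be pinched from above, one finger inside and one outside, to 20 mm below the rim. The dish's weight hangs to one side, so grip firmly (25 N or more).
- dish_lip (a point): Outer edge of the low lip of the dish, 95 mm from the dish's middle along its +x, 30 mm above its underside.
- dish_mid (a point): Middle of the dish, 28 mm above its underside: where the ball's centre is when it rests in the middle.
- ball_center (a point): Centre of the firm rubber grip ball, 44 mm across, about 50 g, lying loose in the dish. It rolls away if the dish is tilted by about 5 degrees or more or jerked.
- patient_side (a point): Point on the desk top straight ahead of the robot, 250 mm short of the desk's far edge, where the patient sits; its x axis points straight across the desk, away from the robot, to the patient.
- vial_a: Bystander: small glass vial with a metal cap, 23 mm across, 47 mm high, upright, between tray and dish but further from the robot. Origin: centre of its underside.
- vial_b: Bystander: a like vial further right. Origin: centre of its underside.
- tape: Bystander: white roll of tape lying flat, 60 mm across, 25 mm high, near the robot on the right. Origin: centre of its underside.
- marker: Bystander: marker pen lying across the desk beyond the tray, 130 mm long, 13 mm thick. Origin: under its middle.
- pump_bottle: Bystander: pale blue pump bottle, 68 mm across, 188 mm high, at the back of the desk. Origin: centre of its underside.
Not all that is in view belongs to the job. Leave any green look-alike of the part that bears ball_center alone.

How it is judged:
By the outcome, as a careful person would: the job done as asked, in the order asked, and still so for the second after the job is handed in, while the arm keeps its last pose, push and grip.
It also fails if it takes over 72 s, if anything falls off the work surface, if the arm or the gripper's body presses on something with over 40 N, if the wrist force passes 120 N, or if a joint passes its speed limit or range.

## Working session

There is one attempt and no reset: what is moved stays moved. The work goes in short steps, Python scripts to look and compute and a tool call to move; the robot and the scene stay as the last step left them, time stands still between calls to the robot, and variables do not carry over. Pictures are saved under pics/ and viewed, at most 15 in all, crops included, and the job is handed in when it is done.

Besides the shell and the picture viewer there is one more tool, called after "Emit:" as name(argument=value, ...), one argument or row to a line, values as JSON. play_rows: Moves the arm, as the interface text tells. Its arguments: {"type":"object","properties":{"xyz":{"type":"array","items":{"type":"array","items":{"type":"number"}}},"rot":{"type":"array","items":{"type":"array","items":{"type":"number"}}},"jaw":{"type":"array","items":{"type":"number"}},"newtons":{"type":"number"}},"required":["xyz","rot","jaw"]}

```bash
mkdir -p pics; cat > h.py <<'E'
import numpy as np, cv2
from rig import arm
from scipy.spatial.transform import Rotation as R
def cam(n):
    c=arm.read_camera(n); c['W']=np.array(c['world_to_cam']); c['img']=np.array(c['pixels']); return c
def ray(c,u,v):
    W=c['W']; d=W[:3,:3].T@np.array([(u-c['cx'])/c['fx'],(v-c['cy'])/c['fy'],1]); o=-W[:3,:3].T@W[:3,3]; return o,d
def onz(c,u,v,z):
    o,d=ray(c,u,v); return o+d*(z-o[2])/d[2]
def proj(c,p):
    q=c['W'][:3,:3]@np.array(p,float)+c['W'][:3,3]; return c['fx']*q[0]/q[2]+c['cx'],c['fy']*q[1]/q[2]+c['cy']
def tri(obs):
    A=np.zeros((3,3));b=np.zeros(3);L=[]
    for c,u,v in obs:
        o,d=ray(c,u,v);d=d/np.linalg.norm(d);P=np.eye(3)-np.outer(d,d);A+=P;b+=P@o;L.append((P,o))
    x=np.linalg.solve(A,b); return x,[np.linalg.norm(P@(x-o)) for P,o in L]
def tool(p_world):  # world shift -> tool-axis fraction
    o=arm.get_obs(); return R.from_rotvec(o['ee_rot']).inv().apply(np.array(p_world)-np.array(o['tcp_pos']))/100
E
python3 - <<'E'
from h import *
for n in ['scene','side','wrist']:
    c=cam(n); cv2.imwrite(f'pics/{n}0.png',c['img']); np.save(f'{n}0.npy',c,allow_pickle=True)
    print(n,c['fx'],c['cx'],c['cy'],(-c['W'][:3,:3].T@c['W'][:3,3]).round(),c['W'][2,:3].round(2))
o=arm.get_obs(); print(o)
E
```

```text
scene 445.56460406882326 319.3360826438872 241.9031336941576 [1247.  133.  864.] [-0.64 -0.12 -0.76]
side 614.3927605489782 325.7886503882575 234.03210973358898 [ 291. -820.  774.] [ 0.25  0.74 -0.62]
wrist 332.6693671138439 317.05993673932835 242.2319541485073 [ 66. 552. 373.] [ 0.29 -0.08 -0.95]
{'time': 0.15, 'joints': array([ 1.24341578e+00,  3.00343817e-01,  1.52141074e+00,  1.26885919e-05,
        1.32074106e+00, -6.65746172e-02]), 'joint_vel': array([ 0.00070991, -0.00117149, -0.00218352,  0.00011573,  0.00022348,
       -0.00025894]), 'joint_torque': array([-1.14092763e-03, -5.43663955e+01, -3.61884212e+01, -1.30250601e-04,
        3.23984132e-03, -4.67414907e-05]), 'tcp_pos': array([141.77390417, 531.29771195, 303.46318167]), 'ee_rot': array([-4.08493215e-01, -3.11473108e+00,  1.38707793e-03]), 'force': array([-0.67225039,  0.44740418,  0.18289715]), 'moment': array([0.04052473, 0.01896285, 0.03353233]), 'grasp_force': 0.0, 'opening': 1.003439441585314}
```

View pics/scene0.png

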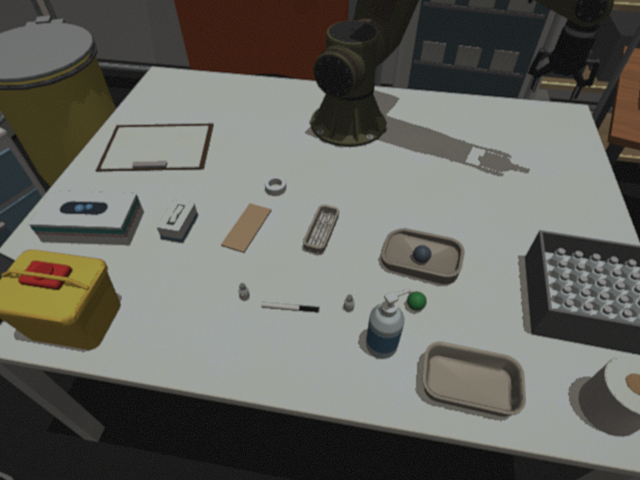

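View pics/side0.png

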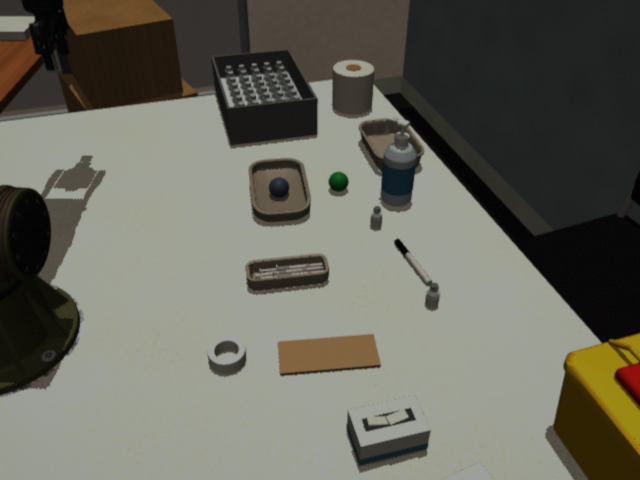

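The scene view shows the tray at (321,229), the card at (247,227), the carton at (178,220) and the dish with the dark ball at (422,255). The green ball at (417,300) and the empty dish at (473,378) are look-alikes to leave alone. In the side view the tray is at (288,272), the card at (329,353), the carton at (388,428) and the dish at (279,190).

```bash
cat > m1.py <<'E'
from h import *
s=np.load('scene0.npy',allow_pickle=True).item(); d=np.load('side0.npy',allow_pickle=True).item(); w=np.load('wrist0.npy',allow_pickle=True).item()
def hsv(c): return cv2.cvtColor(c['img'],cv2.COLOR_BGR2HSV)
for n,a,b in [('tray',(321,229),(288,272)),('card',(247,227),(329,353)),('cartontop',(180,213),(387,420)),('dishmid',(422,255),(279,190)),('ball',(422,254),(279,187)),('hiend',(462,258),(278,162)),('lip',(383,250),(281,214)),('vialA',(349,302),(376,217)),('vialB',(243,291),(432,295)),('markerL',(263,305),(430,281)),('markerR',(318,309),(398,241)),('tape',(276,186),(227,354)),('green',(417,300),(339,181)),('pump',(385,335),(397,180))]:
    x,e=tri([(s,*a),(d,*b)]); print(n,x.round(),np.round(e,1),hsv(s)[a[1],a[0]],hsv(d)[b[1],b[0]])
for uv in [(0,357),(300,390),(600,432)]: print('edge',onz(s,*uv,0).round())
o=arm.get_obs(); Rm=R.from_rotvec(o['ee_rot']); 
print(Rm.as_matrix().round(3))
print('cam in tool',Rm.inv().apply((-w['W'][:3,:3].T@w['W'][:3,3])-o['tcp_pos']).round(1),(Rm.inv().as_matrix()@w['W'][:3,:3].T).round(3))
E
python3 m1.py
```

```text
tray [491.  -3.  15.] [0.9 0.9] [23 21 99] [ 21  33 101]
card [ 507. -198.    3.] [1.3 1.3] [ 17  86 133] [ 16 127 130]
cartontop [ 530. -366.   47.] [5.8 5.8] [ 60   5 101] [ 25  30 110]
dishmid [540. 253.  21.] [2.3 2.3] [104  51  65] [105  68  30]
ball [541. 253.  28.] [1.1 1.1] [106  45  73] [105  71  43]
hiend [557. 339.  42.] [7.7 7.7] [ 21  36 114] [17 66 35]
lip [527. 163.  16.] [5.9 5.9] [ 19  44 109] [19 74 38]
vialA [703.  97.  23.] [1.4 1.4] [54 14 94] [34 21 84]
vialB [ 714. -144.   22.] [0.4 0.4] [ 48  11 111] [34 21 96]
markerL [735. -94.   7.] [1.8 1.8] [ 17  14 130] [23 32 63]
markerR [724.  30.   7.] [2. 2.] [90  8 62] [ 0 51  5]
tape [ 348. -157.   11.] [1.2 1.2] [ 50   9 162] [ 38  17 162]
green [674. 245.  23.] [2.6 2.6] [ 65 130 100] [ 64 197  62]
pump [784. 181.  44.] [1.5 1.5] [75 16 65] [101 141  38]
edge [ 948. -606.    0.]
edge [909.  29.   0.]
edge [890. 596.   0.]
[[-0.966  0.258 -0.   ]
 [ 0.258  0.966 -0.001]
 [ 0.    -0.001 -1.   ]]
cam in tool [ 78.6   0.9 -69.5] [[ 0.    -0.952 -0.305]
 [ 1.     0.    -0.001]
 [ 0.001 -0.305  0.952]]
```

View pics/wrist0.png

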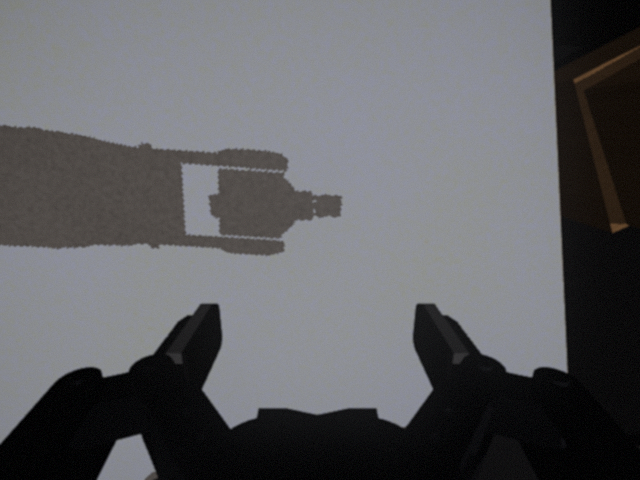

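The wrist view is empty desk, with the fingertips at about (219,305) and (415,305). Fully open, that puts the tips about 60 mm ahead of the TCP. I'll move over the work area for close views.

Emit:
play_rows(
  xyz=[
    [-0.48,-0.4,0],
    [-0.96,-0.8,0],
    [-0.96,-0.8,0],
  ],
  rot=[
    [0,0,0],
    [0,0,0],
    [0,0,0],
  ],
  jaw=[1,1,1],
)

```text
time: 0.52
tcp_pos: [215.6, 427.1, 304.1]
ee_rot: [0.414, 3.114, -0.0]
force: [0.1, 1.1, -0.9]
opening: 0.997
grasp_force: 0.0
```

Emit:
play_rows(
  xyz=[
    [-0.48,-0.4,0],
    [-0.96,-0.8,0],
    [-0.96,-0.8,0],
  ],
  rot=[
    [0,0,0],
    [0,0,0],
    [0,0,0],
  ],
  jaw=[1,1,1],
)

```text
time: 0.9
tcp_pos: [287.6, 325.4, 304.0]
ee_rot: [0.415, 3.114, -0.0]
force: [0.2, 0.7, -0.8]
opening: 0.997
grasp_force: 0.0
```

Emit:
play_rows(
  xyz=[
    [-0.48,-0.4,0],
    [-0.96,-0.8,0],
    [-0.96,-0.8,0],
  ],
  rot=[
    [0,0,0],
    [0,0,0],
    [0,0,0],
  ],
  jaw=[1,1,1],
)

```text
time: 1.27
tcp_pos: [359.7, 223.6, 303.8]
ee_rot: [0.415, 3.114, -0.0]
force: [-0.2, -0.4, 0.4]
opening: 1.003
grasp_force: 0.0
```

Emit:
play_rows(
  xyz=[
    [-0.48,-0.4,0],
    [-0.96,-0.8,0],
    [-0.96,-0.8,0],
  ],
  rot=[
    [0,0,-0.04],
    [0,0,-0.083],
    [0,0,-0.083],
  ],
  jaw=[1,1,1],
)

```text
time: 1.65
tcp_pos: [431.7, 122.1, 303.6]
ee_rot: [-0.0, -3.141, 0.0]
force: [-0.6, 0.3, 0.2]
opening: 0.998
grasp_force: 0.0
```

```bash
python3 - <<'E'
from h import *
o=arm.get_obs(); print(o['time'],o['tcp_pos'],o['joints'].round(3),R.from_rotvec(o['ee_rot']).as_matrix().round(3))
c=cam('wrist'); np.save('w1.npy',c,allow_pickle=True)
E
```

```text
1.65 [431.65204263 122.07282321 303.56017138] [ 0.194  0.072  1.792 -0.     1.278 -1.377] [[-1.  0. -0.]
 [ 0.  1. -0.]
 [ 0. -0. -1.]]
```

Emit:
play_rows(
  xyz=[
    [0,-0.5,0],
    [0,-1,0],
    [0,-1,0],
  ],
  rot=[
    [0,0,0],
    [0,0,0],
    [0,0,0],
  ],
  jaw=[1,1,1],
)

```text
time: 2.08
tcp_pos: [430.1, 23.1, 303.9]
ee_rot: [0.004, 3.142, 0.0]
force: [-0.1, -0.0, -0.1]
opening: 0.999
grasp_force: 0.0
```

Emit:
play_rows(
  xyz=[
    [0,-0.5,0],
    [0,-1,0],
    [0,-1,0],
  ],
  rot=[
    [0,0,0],
    [0,0,0],
    [0,0,0],
  ],
  jaw=[1,1,1],
)

```text
time: 2.45
tcp_pos: [430.6, -76.8, 303.8]
ee_rot: [-0.003, -3.142, -0.0]
force: [-0.4, 0.5, 0.4]
opening: 0.996
grasp_force: 0.0
```

Emit:
play_rows(
  xyz=[
    [0,-0.5,0],
    [0,-1,0],
    [0,-1,0],
    [0,-1,0],
  ],
  rot=[
    [0,0,0],
    [0,0,0],
    [0,0,0],
    [0,0,0],
  ],
  jaw=[1,1,1,1],
)

```text
time: 2.95
tcp_pos: [430.9, -174.9, 303.8]
ee_rot: [0.002, -3.141, -0.001]
force: [0.0, 0.5, -0.2]
opening: 1.001
grasp_force: 0.0
```

```bash
python3 - <<'E'
from h import *
o=arm.get_obs(); print(o['time'],o['tcp_pos'],o['joints'].round(3))
c=cam('wrist'); np.save('w2.npy',c,allow_pickle=True)
a=np.load('w1.npy',allow_pickle=True).item()
cv2.imwrite('pics/w12.png',cv2.resize(np.vstack([a['img'][:300],c['img'][:300]]),(640,600)))
E
```

```text
2.95 [ 430.88530067 -174.86805139  303.75976786] [-0.464  0.11   1.751  0.     1.282 -2.037]
```

View pics/w12.png

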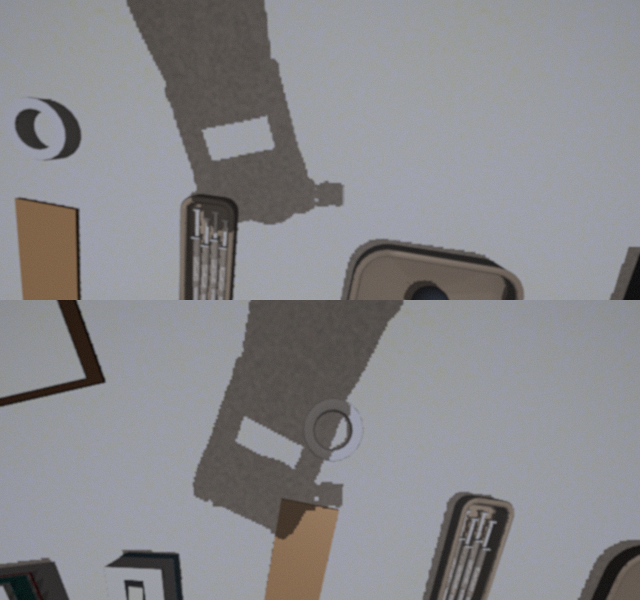

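The wrist pictures cut off the far ends: tray top around (210,200) in the first and (480,500) in the second, card at (47,205) and (307,505). I'll move 130 mm further out and take two views.

Emit:
play_rows(
  xyz=[
    [-0.5,0,0],
    [-1,0,0],
    [-1,0,0],
  ],
  rot=[
    [0,0,0],
    [0,0,0],
    [0,0,0],
  ],
  jaw=[1,1,1],
)

```text
time: 3.38
tcp_pos: [532.5, -174.5, 302.7]
ee_rot: [0.005, -3.14, -0.001]
force: [-1.1, 0.3, 0.1]
opening: 1.001
grasp_force: 0.0
```

Emit:
play_rows(
  xyz=[
    [-0.3,0,0],
    [-0.3,0,0],
    [-0.3,0,0],
  ],
  rot=[
    [0,0,0],
    [0,0,0],
    [0,0,0],
  ],
  jaw=[1,1,1],
)

```text
time: 3.75
tcp_pos: [559.8, -175.9, 304.0]
ee_rot: [0.001, -3.141, -0.0]
force: [-0.0, -0.1, 0.5]
opening: 1.0
grasp_force: 0.0
```

```bash
python3 - <<'E'
from h import *
c=cam('wrist'); np.save('w3.npy',c,allow_pickle=True); print(arm.get_obs()['tcp_pos'])
E
```

```text
[ 559.70489449 -176.12648674  304.13940635]
```

Emit:
play_rows(
  xyz=[
    [0,-0.5,0],
    [0,-1,0],
    [0,-1,0],
    [0,-1,0],
  ],
  rot=[
    [0,0,0],
    [0,0,0],
    [0,0,0],
    [0,0,0],
  ],
  jaw=[1,1,1,1],
)

```text
time: 4.3
tcp_pos: [559.9, -276.4, 304.0]
ee_rot: [-0.001, -3.142, -0.0]
force: [0.2, 0.1, 0.6]
opening: 0.997
grasp_force: 0.0
```

```bash
python3 - <<'E'
from h import *
c=cam('wrist'); np.save('w4.npy',c,allow_pickle=True); print(arm.get_obs()['tcp_pos'])
a=np.load('w3.npy',allow_pickle=True).item()
cv2.imwrite('pics/w34.png',cv2.resize(np.hstack([a['img'][:,80:],c['img'][:,80:]]),(800,343*1)))
E
```

```text
[ 560.13301358 -275.92466559  304.19366886]
```

View pics/w34.png

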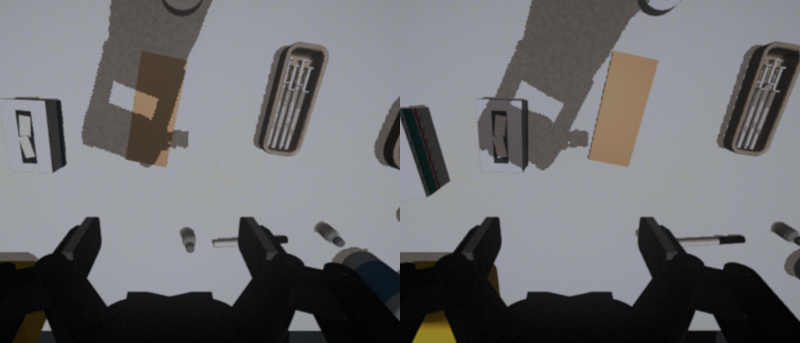

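Left (w3): carton at about (120,188) in full-res pixels, card in shadow at (300,150), tray at (488,138). Right (w4): card clear at (395,150), tray at (570,138), carton in shadow. Now I'll measure the outlines by colour.

```bash
cat > m2.py <<'E'
from h import *
L=lambda n:np.load(n+'.npy',allow_pickle=True).item()
w3,w4=L('w3'),L('w4')
def blob(c,lo,hi,near,k=3):
    m=cv2.inRange(cv2.cvtColor(c['img'],cv2.COLOR_BGR2HSV),lo,hi); m=cv2.morphologyEx(m,cv2.MORPH_CLOSE,np.ones((k,k)))
    cs,_=cv2.findContours(m,cv2.RETR_EXTERNAL,cv2.CHAIN_APPROX_NONE)
    return max([q for q in cs if cv2.pointPolygonTest(cv2.convexHull(q),near,True)>-8],key=cv2.contourArea)
def rect(c,cnt,z):
    p=np.array([onz(c,*(q[0]+0.0),z)[:2] for q in cnt],np.float32); (x,y),(a,b),t=cv2.minAreaRect(p)
    if a<b: a,b,t=b,a,t+90
    return np.round([x,y,a,b,(t+90)%180-90],1)
if __name__=='__main__':
    for n,c,near in [('w4',w4,(395,150)),('w3',w3,(300,150))]:
        q=blob(c,(8,70,20),(22,255,255),near)
        print('card',n,cv2.contourArea(q),rect(c,q,6))
    for n,c,near in [('w3',w3,(488,138)),('w4',w4,(598,138))]:
        h=cv2.cvtColor(c['img'],cv2.COLOR_BGR2HSV); print(n,h[near[1],near[0]-60:near[0]+60:6].tolist())
    h=cv2.cvtColor(w3['img'],cv2.COLOR_BGR2HSV); print('carton row',h[190,60:180:6].tolist())
    print('carton col',h[110:260:6,95].tolist())
    im=np.hstack([cv2.resize(w3['img'][125:255,60:190],None,fx=3,fy=3),cv2.resize(w3['img'][40:235,410:560],(300,390))])
    cv2.imwrite('pics/cr.png',im)
E
python3 m2.py
```

```text
card w4 9066.5 [ 504.  -198.3  158.2   65.3  -11.2]
card w3 8937.0 [ 504.1 -197.5  158.4   65.   -11.2]
w3 [[115, 9, 165], [115, 10, 161], [107, 11, 162], [107, 11, 164], [15, 23, 90], [0, 12, 41], [16, 39, 72], [12, 25, 104], [9, 27, 65], [13, 14, 129], [13, 19, 92], [7, 22, 105], [15, 15, 105], [8, 19, 53], [165, 26, 39], [12, 40, 116], [117, 16, 164], [113, 19, 165], [113, 14, 161], [112, 17, 163]]
w4 [[96, 8, 154], [11, 24, 86], [15, 17, 92], [10, 22, 35], [0, 9, 28], [14, 44, 110], [11, 31, 65], [4, 18, 112], [8, 20, 100], [8, 26, 78], [10, 15, 102], [0, 44, 35], [6, 40, 32], [21, 39, 46], [14, 42, 116], [106, 18, 155], [120, 12, 151]]
carton row [[103, 11, 161], [109, 12, 164], [114, 8, 158], [114, 8, 161], [107, 11, 163], [111, 15, 166], [113, 14, 166], [112, 17, 168], [110, 8, 102], [113, 7, 142], [30, 5, 106], [113, 19, 53], [110, 18, 170], [112, 17, 169], [111, 20, 169], [173, 26, 40], [15, 10, 52], [105, 22, 47], [113, 21, 48], [107, 14, 166]]
carton col [[114, 21, 169], [113, 13, 161], [109, 17, 165], [115, 20, 166], [105, 10, 159], [113, 14, 161], [117, 17, 166], [115, 18, 167], [117, 15, 165], [113, 14, 166], [115, 17, 164], [113, 14, 163], [112, 17, 168], [115, 17, 167], [114, 15, 168], [112, 17, 167], [108, 15, 165], [111, 15, 166], [110, 14, 165], [114, 15, 167], [113, 14, 167], [113, 14, 163], [110, 14, 166], [110, 9, 162], [60, 5, 158]]
```

View pics/cr.png

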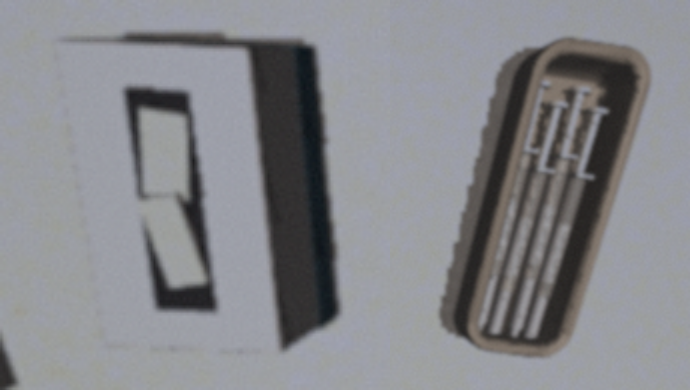

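The crop shows the carton top corners at full-res (79,138), (143,140), (153,241), (94,240), and the tray rim as a bright tan loop.

```bash
cat > m3.py <<'E'
from m2 import *
for n,c,near in [('w3',w3,(488,138)),('w4',w4,(598,138))]:
    h=cv2.cvtColor(cv2.GaussianBlur(c['img'],(3,3),0),cv2.COLOR_BGR2HSV)
    m=cv2.inRange(h,(7,26,88),(24,90,150)); m[:, :near[0]-75]=0; m[:, near[0]+75:]=0; m[240:]=0; m[:30]=0
    m=cv2.morphologyEx(m,cv2.MORPH_OPEN,np.ones((2,2)))
    nn,lab,st,_=cv2.connectedComponentsWithStats(m); i=1+np.argmax(st[1:,4]); ys,xs=np.where(lab==i)
    for z in (30,):
        p=np.array([[a,b] for a,b in zip(xs,ys)])[:,None]; print('tray',n,st[i].tolist(),rect(c,p,z))
C=[(79,138.3),(142.7,140.3),(153.3,241),(94.3,240.3)]
P=np.array([onz(w3,*q,50) for q in C]); print('carton',P.round(1).tolist(),P.mean(0).round(1),[np.linalg.norm(P[i]-P[i-1]).round(1) for i in range(4)])
e=P[[3,2]].mean(0)-P[[0,1]].mean(0); print('yaw',np.degrees(np.arctan2(e[1],e[0])))
e=P[[1,2]].mean(0)-P[[0,3]].mean(0); print('yaw y',np.degrees(np.arctan2(-e[0],e[1])))
s=L('scene0'); d=L('side0')
print([np.round(proj(s,q),1).tolist() for q in P],[np.round(proj(d,q),1).tolist() for q in P],[np.round(proj(w4,q),1).tolist() for q in P])
im=np.hstack([cv2.resize(s['img'][195:250,150:205],(280,280),interpolation=2),cv2.resize(d['img'][390:470,335:445],(385,280),interpolation=2)])
im2=np.hstack([cv2.resize(w4['img'][120:260,170:310],(350,350),interpolation=2),np.zeros((350,315,3),np.uint8)])
cv2.imwrite('pics/cr2.png',np.vstack([im,im2]))
# desk edges in scene
g=cv2.inRange(cv2.cvtColor(s['img'],cv2.COLOR_BGR2HSV)[...,2],70,255)
for u in [130,200,300,350,400]:
    col=g[:,u]; v=max(i for i in range(300,440) if col[i] and col[i-1] and col[i-2]); print(u,v,onz(s,u,v,0)[:2].round())
E
python3 m3.py
```

```text
tray w3 [450, 61, 90, 158, 2108] [490.1  -1.5 147.2  55.5  -7.7]
tray w4 [546, 60, 94, 158, 1811] [490.1  -1.4 147.5  55.1  -7.7]
carton [[484.0, -396.3, 50.0], [485.8, -337.4, 50.0], [584.0, -342.2, 50.0], [583.4, -402.3, 50.0]] [ 534.3 -369.6   50. ] [np.float64(99.5), np.float64(58.9), np.float64(98.4), np.float64(60.1)]
yaw -3.1235413368361966
yaw y -1.1544988234225242
[[173.6, 199.4], [194.7, 202.5], [178.7, 229.9], [155.9, 226.7]] [[359.4, 444.0], [345.9, 407.8], [411.8, 393.1], [429.6, 428.1]] [[187.0, 138.3], [250.5, 140.3], [251.7, 241.0], [192.8, 240.3]]
130 384 [ 956. -311.]
200 396 [ 955. -163.]
300 414 [955.  38.]
350 423 [955. 135.]
400 432 [955. 229.]
```

View pics/cr2.png

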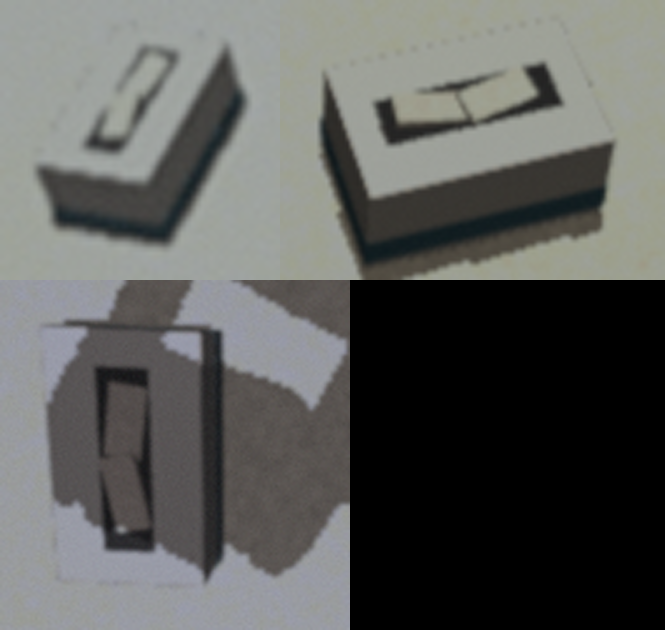

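Measured so far:
- The two-view heights agree for card, tray and carton.
- Card: (504,-198), yaw -11.2°.
- Tray: (490,-1.5), yaw -7.7°.
- Carton: (534,-370), yaw about -2.5°.
- The far edge of the desk is parallel to y at x=955, so the patient direction is +x.

Next is the card.

Emit:
play_rows(
  xyz=[
    [0.28,0.39,0],
    [0.56,0.78,0.2],
    [0.56,0.78,0.7],
    [0.56,0.78,0.95],
    [0.56,0.78,0.95],
  ],
  rot=[
    [0,0,0.03],
    [0,0,0.062],
    [0,0,0.062],
    [0,0,0.062],
    [0,0,0.062],
  ],
  jaw=[0.88,0.88,0.88,0.88,0.88],
  newtons=30,
)

```text
time: 4.97
tcp_pos: [503.8, -197.6, 207.9]
ee_rot: [-0.303, -3.124, -0.001]
force: [0.1, -0.5, -0.4]
opening: 0.881
grasp_force: 0.0
```

Emit:
play_rows(
  xyz=[
    [0,0,0.5],
    [0,0,0.95],
    [0,0,0.95],
    [0,0,0.95],
  ],
  rot=[
    [0,0,0],
    [0,0,0],
    [0,0,0],
    [0,0,0],
  ],
  jaw=[0.88,0.88,0.88,0.88],
)

```text
time: 5.48
tcp_pos: [505.3, -199.0, 116.5]
ee_rot: [0.305, 3.124, -0.002]
force: [0.3, -0.5, 0.8]
opening: 0.877
grasp_force: 0.0
```

```bash
python3 - <<'E'
from m2 import *
o=arm.get_obs(); print(o['time'],o['tcp_pos'],o['force'],R.from_rotvec(o['ee_rot']).as_matrix().round(3),o['opening'])
print('to card',tool([504,-198,68.5]).round(3))
c=cam('wrist'); cv2.imwrite('pics/g1.png',c['img'])
# finger tips in image vs card long edges
E
```

```text
5.475 [ 505.34651911 -199.03749043  116.45426355] [ 0.33860297 -0.49364421  0.80655082] [[-0.981  0.193  0.003]
 [ 0.193  0.981 -0.001]
 [-0.003 -0.001 -1.   ]] 0.8772428057956728
to card [0.017 0.008 0.479]
```

View pics/g1.png

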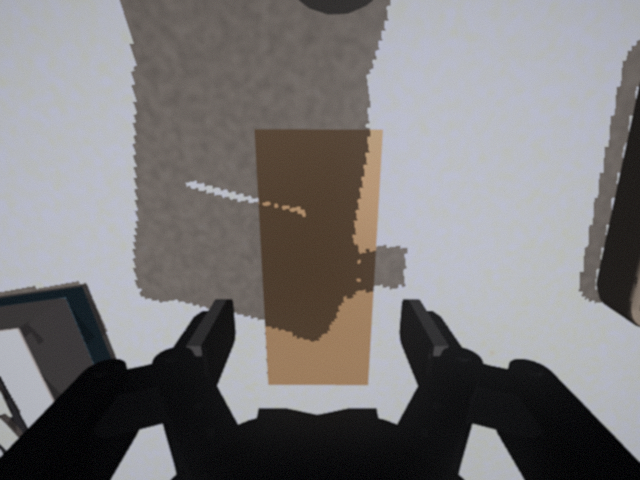

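The card is centred between the fingers (card middle at column 318, fingers at 317). Descending.

Emit:
play_rows(
  xyz=[
    [0,0,0.3],
    [0,0,0.42],
    [0,0,0.42],
    [0,0,0.42],
  ],
  rot=[
    [0,0,0],
    [0,0,0],
    [0,0,0],
    [0,0,0],
  ],
  jaw=[0.88,0.88,0.88,0.88],
)

```text
time: 6.02
tcp_pos: [504.8, -199.0, 73.1]
ee_rot: [0.305, 3.125, -0.001]
force: [-0.4, -0.7, 0.5]
opening: 0.879
grasp_force: 0.0
```

```bash
python3 - <<'E'
from h import *
for i in range(2):
    o=arm.get_obs(); print(o['time'],o['tcp_pos'],o['force'],o['opening']); arm.read_camera('side')
print('to card',tool([504,-198,68.5]).round(3))
E
```

```text
6.025 [ 504.81434403 -199.02735801   73.08645809] [-0.39497284 -0.71733153  0.45464205] 0.8788413143413408
6.075 [ 504.76239324 -198.99242853   73.00451983] [0.5815827  0.99777147 0.95583297] 0.8801013870402261
to card [0.009 0.008 0.044]
```

Emit:
play_rows(
  xyz=[
    [0.005,0.01,0.045],
    [0.005,0.01,0.045],
    [0.005,0.01,0.045],
  ],
  rot=[
    [0,0,0],
    [0,0,0],
    [0,0,0],
  ],
  jaw=[0.88,0.88,0.7],
)

```text
time: 6.5
tcp_pos: [504.0, -197.7, 67.7]
ee_rot: [-0.305, -3.127, -0.0]
force: [-0.6, 1.1, 3.1]
opening: 0.755
grasp_force: 32.6
```

Emit:
play_rows(
  xyz=[
    [0,0,0],
    [0,0,0],
    [0,0,0],
  ],
  rot=[
    [0,0,0],
    [0,0,0],
    [0,0,0],
  ],
  jaw=[0.6,0.6,0.6],
)

```text
time: 6.88
tcp_pos: [504.0, -197.7, 67.7]
ee_rot: [0.306, 3.127, 0.0]
force: [-2.3, 1.4, 5.2]
opening: 0.757
grasp_force: 32.9
```

Card gripped (32.9 N). Lifting and carrying it to the tray.

Emit:
play_rows(
  xyz=[
    [0,0,-0.2],
    [0,0,-0.5],
    [0,0,-0.8],
    [0,0,-0.8],
  ],
  rot=[
    [0,0,0],
    [0,0,0],
    [0,0,0],
    [0,0,0],
  ],
  jaw=[0.6,0.6,0.6,0.6],
)

```text
time: 7.38
tcp_pos: [504.7, -198.1, 149.4]
ee_rot: [0.305, 3.123, -0.002]
force: [-0.5, 0.3, -1.5]
opening: 0.759
grasp_force: 33.8
```

Emit:
play_rows(
  xyz=[
    [0.06,0.24,0],
    [0.13,0.48,0],
    [0.19,0.71,0],
    [0.255,0.95,0],
  ],
  rot=[
    [0,0,0],
    [0,0,0],
    [0,0,0],
    [0,0,0],
  ],
  jaw=[0.6,0.6,0.6,0.6],
)

```text
time: 7.88
tcp_pos: [497.0, -98.8, 146.4]
ee_rot: [-0.306, -3.125, -0.0]
force: [-0.7, 1.2, -0.6]
opening: 0.758
grasp_force: 33.8
```

Emit:
play_rows(
  xyz=[
    [0.06,0.24,0],
    [0.13,0.48,0],
    [0.19,0.71,0],
    [0.255,0.95,0],
    [0.255,0.95,0],
  ],
  rot=[
    [0,0,0],
    [0,0,-0.01],
    [0,0,-0.02],
    [0,0,-0.02],
    [0,0,-0.02],
  ],
  jaw=[0.6,0.6,0.6,0.6,0.6],
)

```text
time: 8.5
tcp_pos: [490.4, -0.4, 146.5]
ee_rot: [-0.204, -3.134, -0.0]
force: [0.3, -0.5, -0.8]
opening: 0.758
grasp_force: 33.8
```

```bash
python3 - <<'E'
from m2 import *
c=cam('wrist');np.save('w5.npy',c,allow_pickle=True)
o=arm.get_obs(); print(o['time'],o['tcp_pos'],o['force'],o['opening'],o['grasp_force'])
T=R.from_rotvec(o['ee_rot']); print(T.as_matrix().round(3))
q=blob(c,(8,70,20),(22,255,255),(320,300))
print('card',cv2.contourArea(q),rect(c,q,o['tcp_pos'][2]-67.7+6),cv2.boundingRect(q))
print('to tray',tool([490,-1.5,110]).round(3))
cv2.imwrite('pics/g2.png',c['img'])
E
```

```text
8.55 [490.52737977  -1.19191861 146.70661602] [-0.35997656 -1.04611857 -0.46165895] 0.7560290993452972 33.78714680671692
[[-0.991  0.13  -0.001]
 [ 0.13   0.991 -0.   ]
 [ 0.001 -0.    -1.   ]]
card 42863.0 [482.7   1.9 143.2  67.   -7.7] (231, 133, 173, 299)
to tray [ 0.004 -0.004  0.367]
```

View pics/g2.png

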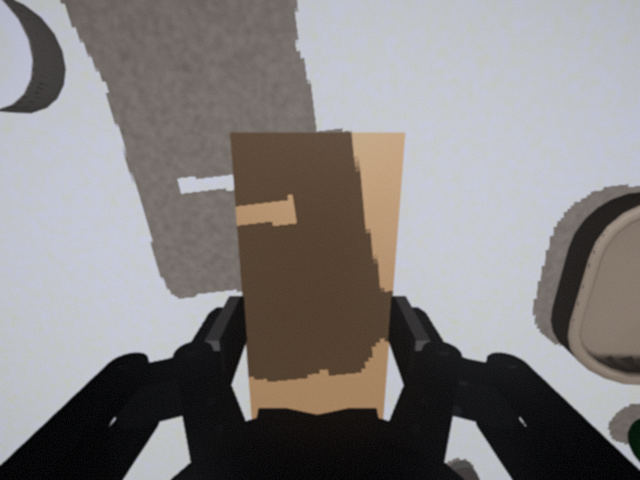

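Card level and square (yaw -7.7°, same as the tray), with its near edge where it should be. Lowering.

Emit:
play_rows(
  xyz=[
    [0,0,0.15],
    [0,0,0.3],
    [0,0,0.42],
    [0,0,0.42],
  ],
  rot=[
    [0,0,0],
    [0,0,0],
    [0,0,0],
    [0,0,0],
  ],
  jaw=[0.6,0.6,0.6,0.6],
)

```text
time: 9.05
tcp_pos: [490.3, -1.6, 104.1]
ee_rot: [-0.208, -3.133, -0.0]
force: [-0.0, 0.1, -0.1]
opening: 0.761
grasp_force: 33.8
```

```bash
python3 - <<'E'
from m2 import *
o=arm.get_obs(); print(o['time'],o['tcp_pos'],o['force'],o['opening'],o['grasp_force'])
print('to tray',tool([490,-1.5,98]).round(3))
E
```

```text
9.05 [490.31072305  -1.62150432 104.12792625] [-0.03215313  0.11925615 -0.08546215] 0.7607437280735119 33.77976715564728
to tray [0.003 0.001 0.061]
```

Emit:
play_rows(
  xyz=[
    [0,0,0.03],
    [0,0,0.06],
    [0,0,0.06],
  ],
  rot=[
    [0,0,0],
    [0,0,0],
    [0,0,0],
  ],
  jaw=[0.6,0.6,0.6],
)

```text
time: 9.43
tcp_pos: [490.7, -1.4, 99.4]
ee_rot: [0.207, 3.135, -0.0]
force: [-0.6, 0.6, -0.9]
opening: 0.756
grasp_force: 33.8
```

Emit:
play_rows(
  xyz=[
    [0,0,0.015],
    [0,0,0.02],
    [0,0,0.02],
  ],
  rot=[
    [0,0,0],
    [0,0,0],
    [0,0,0],
  ],
  jaw=[0.6,0.6,0.6],
)

```text
time: 9.8
tcp_pos: [490.8, -1.4, 97.7]
ee_rot: [0.207, 3.135, -0.0]
force: [-2.6, -0.3, 5.8]
opening: 0.755
grasp_force: 34.3
```

Contact (5.8 N). Release and rise, then head toward the carton.

Emit:
play_rows(
  xyz=[
    [0,0,0],
    [0,0,0],
    [0,0,0],
    [0,0,0],
  ],
  rot=[
    [0,0,0],
    [0,0,0],
    [0,0,0],
    [0,0,0],
  ],
  jaw=[0.8,0.85,0.92,0.92],
)

```text
time: 10.3
tcp_pos: [490.7, -1.4, 97.3]
ee_rot: [-0.207, -3.135, 0.0]
force: [0.1, 0.3, 0.7]
opening: 0.923
grasp_force: 0.0
```

Emit:
play_rows(
  xyz=[
    [0,0,-0.3],
    [0,0,-0.7],
    [0,0,-1],
    [0,0,-1],
  ],
  rot=[
    [0,0,0],
    [0,0,0],
    [0,0,0],
    [0,0,0],
  ],
  jaw=[0.92,0.92,0.92,0.92],
)

```text
time: 10.8
tcp_pos: [491.4, -1.5, 199.4]
ee_rot: [0.207, 3.131, -0.0]
force: [-0.4, 0.3, -0.4]
opening: 0.918
grasp_force: 0.0
```

Emit:
play_rows(
  xyz=[
    [0,-0.4,-0.4],
    [0,-0.8,-0.9],
    [0,-0.8,-0.9],
  ],
  rot=[
    [0,0,0],
    [0,0,0],
    [0,0,0],
  ],
  jaw=[0.92,0.92,0.92],
)

```text
time: 11.18
tcp_pos: [480.6, -82.7, 289.7]
ee_rot: [0.211, 3.13, -0.002]
force: [-0.3, 0.4, -1.4]
opening: 0.919
grasp_force: 0.0
```

```bash
python3 - <<'E'
from m2 import *
o=arm.get_obs(); print(o['time'],o['tcp_pos'],o['force'],o['opening'])
c=cam('wrist');np.save('w6.npy',c,allow_pickle=True)
h=cv2.inRange(cv2.cvtColor(c['img'],cv2.COLOR_BGR2HSV),(8,70,20),(22,255,255))
cs,_=cv2.findContours(h,0,1)
for q in cs:
    if cv2.contourArea(q)>1500: print(cv2.contourArea(q),rect(c,q,36),cv2.boundingRect(q))
d=cam('side');s=cam('scene');np.save('s6.npy',s,allow_pickle=True)
for n,c2,p in [('side',d,(288,268)),('scene',s,(321,226))]:
    q=blob(c2,(8,60,20),(22,255,255),p); print(n,rect(c2,q,36),cv2.boundingRect(q))
E
```

```text
11.175 [480.58886666 -82.72249629 289.65175213] [-0.32349357  0.36329873 -1.44715524] 0.9192083439291121
10117.0 [490.3  -1.3 158.2  65.8  -7.6] (364, 132, 77, 157)
side [489.8 -17.2 160.   93.7  -7.6] (243, 248, 92, 42)
scene [495.2  -1.  163.4  65.3  -7.5] (300, 201, 42, 51)
```

Card landed at (490.3,-1.3), yaw -7.6°, right on the tray. Next the carton; first I'll check the clearance to the white box on its right.

Emit:
play_rows(
  xyz=[
    [-0.15,-0.46,0],
    [-0.305,-0.92,0],
    [-0.305,-0.92,0],
  ],
  rot=[
    [0,0,0],
    [0,0,0],
    [0,0,0],
  ],
  jaw=[0.88,0.88,0.88],
)

```text
time: 11.7
tcp_pos: [498.4, -177.4, 285.2]
ee_rot: [-0.21, -3.132, -0.002]
force: [1.1, 1.0, -0.4]
opening: 0.879
grasp_force: 0.0
```

Emit:
play_rows(
  xyz=[
    [-0.15,-0.46,0],
    [-0.305,-0.92,0],
    [-0.305,-0.92,0],
  ],
  rot=[
    [0,0,0],
    [0,0,0],
    [0,0,0],
  ],
  jaw=[0.88,0.88,0.88],
)

```text
time: 12.08
tcp_pos: [516.6, -272.2, 285.3]
ee_rot: [-0.209, -3.132, -0.002]
force: [-0.0, 2.0, 0.2]
opening: 0.88
grasp_force: 0.0
```

Emit:
play_rows(
  xyz=[
    [-0.15,-0.46,0],
    [-0.305,-0.92,0.5],
    [-0.305,-0.92,0.8],
    [-0.305,-0.92,0.8],
    [-0.305,-0.92,0.8],
  ],
  rot=[
    [0,0,-0.02],
    [0,0,-0.03],
    [0,0,-0.03],
    [0,0,-0.03],
    [0,0,-0.03],
  ],
  jaw=[0.88,0.88,0.88,0.88,0.88],
)

```text
time: 12.7
tcp_pos: [535.3, -365.2, 208.9]
ee_rot: [0.057, 3.14, -0.001]
force: [0.4, -0.1, 1.0]
opening: 0.881
grasp_force: 0.0
```

```bash
python3 - <<'E'
from m2 import *
print('box',[onz(w4,150,255,z).round() for z in (0,60)],onz(w4,119,147,60).round())
o=arm.get_obs(); print(o['time'],o['tcp_pos'],o['force'],o['opening'],R.from_rotvec(o['ee_rot']).as_matrix().round(3))
c=cam('wrist');np.save('w7.npy',c,allow_pickle=True)
P=np.array([[484,-396.3,50],[485.8,-337.4,50],[584,-342.2,50],[583.4,-402.3,50]])
print([np.round(proj(c,p)).tolist() for p in P])
print('to',tool([534,-370,91]).round(3))
cv2.imwrite('pics/g3.png',c['img'])
E
```

```text
box [array([ 617., -475.,    0.]), array([ 596., -443.,   60.])] [ 491. -455.   60.]
12.7 [ 535.34615529 -365.19786628  208.85792158] [ 0.41075916 -0.06240288  1.04944981] 0.8810136781968929 [[-0.999  0.036  0.001]
 [ 0.036  0.999 -0.001]
 [-0.001 -0.001 -1.   ]]
[[268.0, 179.0], [354.0, 178.0], [348.0, 307.0], [270.0, 309.0]]
to [ 0.014 -0.044  1.184]
```

View pics/g3.png

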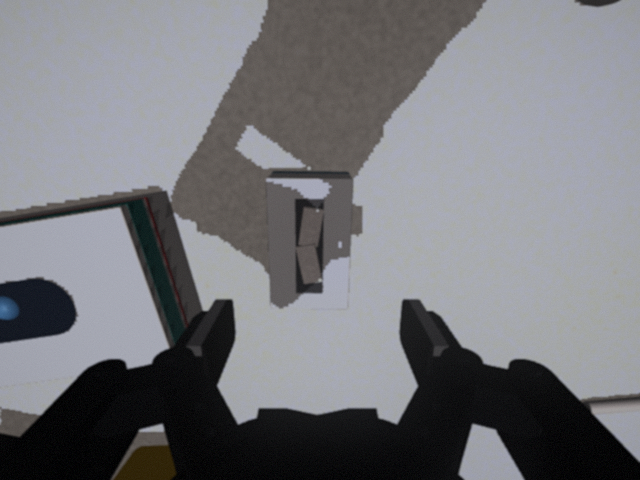

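Carton top corners at (266,179), (353,179), (349,309) and (271,309), matching the prediction; yaw matches the tool. The white box is at least 20 mm clear of the left finger. Centring and descending.

Emit:
play_rows(
  xyz=[
    [0.01,-0.045,0],
    [0.01,-0.045,0.3],
    [0.01,-0.045,0.7],
    [0.01,-0.045,1],
    [0.01,-0.045,1],
  ],
  rot=[
    [0,0,0],
    [0,0,0],
    [0,0,0],
    [0,0,0],
    [0,0,0],
  ],
  jaw=[0.88,0.88,0.88,0.88,0.88],
)

```text
time: 13.38
tcp_pos: [532.9, -370.5, 106.2]
ee_rot: [-0.059, -3.139, -0.003]
force: [0.7, -0.1, 0.9]
opening: 0.879
grasp_force: 0.0
```

Emit:
play_rows(
  xyz=[
    [0,0,0.1],
    [0,0,0.16],
    [0,0,0.16],
    [0,0,0.16],
  ],
  rot=[
    [0,0,0],
    [0,0,0],
    [0,0,0],
    [0,0,0],
  ],
  jaw=[0.88,0.88,0.75,0.6],
)

```text
time: 13.88
tcp_pos: [533.6, -371.0, 92.1]
ee_rot: [0.059, 3.14, -0.001]
force: [-0.4, -0.1, -1.3]
opening: 0.699
grasp_force: 32.9
```

Emit:
play_rows(
  xyz=[
    [0,0,0],
    [0,0,0],
    [0,0,0],
  ],
  rot=[
    [0,0,0],
    [0,0,0],
    [0,0,0],
  ],
  jaw=[0.55,0.55,0.55],
)

```text
time: 14.25
tcp_pos: [533.6, -371.0, 91.9]
ee_rot: [0.059, 3.14, -0.001]
force: [0.0, 1.3, 5.3]
opening: 0.694
grasp_force: 33.7
```

Carton gripped (33.7 N). Lifting and carrying it over the card.

Emit:
play_rows(
  xyz=[
    [0,0,-0.2],
    [0,0,-0.5],
    [0,0,-0.8],
    [0,0,-0.8],
  ],
  rot=[
    [0,0,0],
    [0,0,0],
    [0,0,0],
    [0,0,0],
  ],
  jaw=[0.55,0.55,0.55,0.55],
)

```text
time: 14.75
tcp_pos: [534.1, -371.3, 174.9]
ee_rot: [0.059, 3.137, -0.005]
force: [-0.7, -0.5, -0.5]
opening: 0.694
grasp_force: 33.0
```

Emit:
play_rows(
  xyz=[
    [0.035,0.23,0],
    [0.07,0.46,0],
    [0.105,0.69,0],
    [0.143,0.92,0],
  ],
  rot=[
    [0,0,0],
    [0,0,0],
    [0,0,0],
    [0,0,0],
  ],
  jaw=[0.55,0.55,0.55,0.55],
)

```text
time: 15.25
tcp_pos: [522.2, -277.5, 170.8]
ee_rot: [-0.059, -3.14, -0.001]
force: [0.4, 0.7, -0.7]
opening: 0.697
grasp_force: 33.0
```

Emit:
play_rows(
  xyz=[
    [0.035,0.23,0],
    [0.07,0.46,0],
    [0.105,0.69,0],
    [0.143,0.92,0],
  ],
  rot=[
    [0,0,0],
    [0,0,0],
    [0,0,0],
    [0,0,0],
  ],
  jaw=[0.55,0.55,0.55,0.55],
)

```text
time: 15.75
tcp_pos: [511.6, -184.5, 171.3]
ee_rot: [-0.059, -3.141, -0.0]
force: [0.5, -0.5, -1.0]
opening: 0.695
grasp_force: 33.0
```

Emit:
play_rows(
  xyz=[
    [0.035,0.23,0],
    [0.07,0.46,0],
    [0.105,0.69,0],
    [0.143,0.92,0],
  ],
  rot=[
    [0,0,0],
    [0,0,0],
    [0,0,0],
    [0,0,0],
  ],
  jaw=[0.55,0.55,0.55,0.55],
)

```text
time: 16.25
tcp_pos: [500.7, -92.0, 171.4]
ee_rot: [0.059, 3.141, 0.0]
force: [1.2, -0.0, -0.8]
opening: 0.696
grasp_force: 33.0
```

Emit:
play_rows(
  xyz=[
    [0.035,0.23,0],
    [0.07,0.46,0],
    [0.105,0.69,0],
    [0.143,0.92,0],
    [0.143,0.92,0],
  ],
  rot=[
    [0,0,0.01],
    [0,0,0.02],
    [0,0,0.03],
    [0,0,0.03],
    [0,0,0.03],
  ],
  jaw=[0.55,0.55,0.55,0.55,0.55],
)

```text
time: 16.88
tcp_pos: [489.8, 0.5, 171.4]
ee_rot: [0.204, 3.135, 0.0]
force: [0.0, -0.1, -0.8]
opening: 0.695
grasp_force: 32.9
```

```bash
python3 - <<'E'
from m2 import *
o=arm.get_obs(); print(o['time'],o['tcp_pos'],o['force'],o['opening'],o['grasp_force']); M=R.from_rotvec(o['ee_rot']).as_matrix(); print(np.degrees(np.arctan2(-M[0,1],M[1,1])),M[2])
print('to',tool([490.3,-1.4,130]).round(3))
E
```

```text
16.875 [489.780973     0.51329655 171.44387608] [ 0.0072413  -0.1417409  -0.84361511] 0.6951832259587472 32.94143199920654
-7.4440970475639086 [-1.70282709e-05  5.27008886e-05 -9.99999998e-01]
to [-0.008 -0.018  0.414]
```

Emit:
play_rows(
  xyz=[
    [-0.005,-0.018,0.1],
    [-0.005,-0.018,0.25],
    [-0.005,-0.018,0.38],
    [-0.005,-0.018,0.38],
  ],
  rot=[
    [0,0,0],
    [0,0,0],
    [0,0,0],
    [0,0,0],
  ],
  jaw=[0.55,0.55,0.55,0.55],
)

```text
time: 17.38
tcp_pos: [489.9, -3.0, 132.0]
ee_rot: [-0.208, -3.132, -0.0]
force: [-0.9, -0.3, -1.0]
opening: 0.694
grasp_force: 32.9
```

Emit:
play_rows(
  xyz=[
    [0,0,0.02],
    [0,0,0.04],
    [0,0,0.04],
  ],
  rot=[
    [0,0,0],
    [0,0,0],
    [0,0,0],
  ],
  jaw=[0.55,0.55,0.55],
)

```text
time: 17.75
tcp_pos: [490.5, -2.8, 129.5]
ee_rot: [0.207, 3.135, -0.0]
force: [-1.2, -0.1, -0.9]
opening: 0.698
grasp_force: 32.9
```

Emit:
play_rows(
  xyz=[
    [0,0.013,0],
    [0,0.013,0.015],
    [0,0.013,0.02],
    [0,0.013,0.02],
  ],
  rot=[
    [0,0,0],
    [0,0,0],
    [0,0,0],
    [0,0,0],
  ],
  jaw=[0.55,0.55,0.55,0.55],
)

```text
time: 18.25
tcp_pos: [490.7, -1.4, 127.9]
ee_rot: [0.207, 3.134, 0.0]
force: [-3.6, 0.4, 7.6]
opening: 0.695
grasp_force: 33.9
```

Contact (7.6 N). Release, rise, then travel to the dish with a half turn of the wrist so the later quarter turn stays within joint 6's range.

Emit:
play_rows(
  xyz=[
    [0,0,0],
    [0,0,0],
    [0,0,0],
    [0,0,0],
  ],
  rot=[
    [0,0,0],
    [0,0,0],
    [0,0,0],
    [0,0,0],
  ],
  jaw=[0.75,0.8,0.88,0.88],
)

```text
time: 18.75
tcp_pos: [490.6, -1.5, 127.3]
ee_rot: [-0.207, -3.135, 0.0]
force: [-0.2, -0.3, 0.6]
opening: 0.882
grasp_force: 0.0
```

Emit:
play_rows(
  xyz=[
    [0,0,-0.2],
    [0,0,-0.6],
    [0,0,-1],
    [0,0,-1],
  ],
  rot=[
    [0,0,0],
    [0,0,0],
    [0,0,0],
    [0,0,0],
  ],
  jaw=[0.88,0.88,0.88,0.88],
)

```text
time: 19.25
tcp_pos: [491.4, -1.6, 230.1]
ee_rot: [0.207, 3.13, -0.0]
force: [0.1, -0.3, -0.6]
opening: 0.882
grasp_force: 0.0
```

Emit:
play_rows(
  xyz=[
    [-0.05,0.4,-0.4],
    [-0.05,0.85,-0.75],
    [-0.05,0.85,-0.75],
  ],
  rot=[
    [0,0,0],
    [0,0,0],
    [0,0,0],
  ],
  jaw=[0.88,0.88,0.88],
)

```text
time: 19.62
tcp_pos: [507.2, 84.2, 303.8]
ee_rot: [0.202, 3.132, 0.001]
force: [-0.4, -1.5, -0.4]
opening: 0.879
grasp_force: 0.0
```

```bash
python3 - <<'E'
from m2 import *
o=arm.get_obs(); print(o['time'],o['tcp_pos'])
c=cam('wrist');np.save('w8.npy',c,allow_pickle=True)
s=cam('scene');np.save('s8.npy',s,allow_pickle=True)
cv2.imwrite('pics/w8.png',np.hstack([c['img'][:,:],cv2.resize(s['img'][185:265,285:345],None,fx=2.6,fy=6)[:480]])[:, :800])
E
```

```text
19.625 [507.19691635  84.19408534 303.7635229 ]
```

View pics/w8.png

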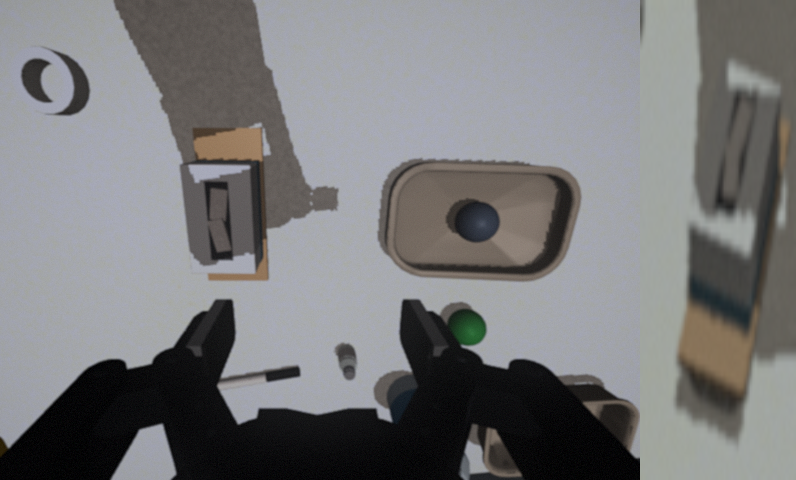

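The carton stands on the card, lined up: carton (220,215), card (230,205). The dish with the dark ball is at (478,222). The green ball (467,327) and the empty dish at the bottom right are the look-alikes and stay untouched. Going above the dish with the half turn.

Emit:
play_rows(
  xyz=[
    [-0.02,0.4,0],
    [-0.055,0.84,0],
    [-0.055,0.84,0],
  ],
  rot=[
    [0,0,0],
    [0,0,0],
    [0,0,0],
  ],
  jaw=[0.88,0.88,0.88],
)

```text
time: 20.1
tcp_pos: [523.2, 165.5, 300.3]
ee_rot: [-0.205, -3.132, 0.001]
force: [-0.4, 0.6, -0.7]
opening: 0.879
grasp_force: 0.0
```

Emit:
play_rows(
  xyz=[
    [-0.02,0.4,0],
    [-0.055,0.84,0],
    [-0.055,0.84,0],
  ],
  rot=[
    [0,0,0],
    [0,0,0.05],
    [0,0,0.1],
  ],
  jaw=[0.88,0.88,0.88],
)

```text
time: 20.48
tcp_pos: [539.9, 247.6, 300.4]
ee_rot: [-0.701, -3.06, 0.002]
force: [0.7, -0.3, -0.8]
opening: 0.882
grasp_force: 0.0
```

Emit:
play_rows(
  xyz=[
    [0,0,0],
    [0,0,0],
    [0,0,0],
    [0,0,0],
    [0,0,0],
  ],
  rot=[
    [0,0,0.06],
    [0,0,0.12],
    [0,0,0.18],
    [0,0,0.24],
    [0,0,0.28],
  ],
  jaw=[0.8,0.7,0.6,0.6,0.6],
)

```text
time: 21.1
tcp_pos: [539.9, 245.3, 301.0]
ee_rot: [-1.941, -2.469, 0.003]
force: [0.3, 0.1, -0.1]
opening: 0.599
grasp_force: 0.0
```

Emit:
play_rows(
  xyz=[
    [0,0,0],
    [0,0,0],
    [0,0,0],
    [0,0,0],
    [0,0,0],
  ],
  rot=[
    [0,0,0.06],
    [0,0,0.12],
    [0,0,0.18],
    [0,0,0.24],
    [0,0,0.28],
  ],
  jaw=[0.6,0.6,0.6,0.6,0.6],
)

```text
time: 21.72
tcp_pos: [539.9, 245.3, 301.0]
ee_rot: [2.808, 1.408, -0.004]
force: [0.6, -1.0, -0.3]
opening: 0.596
grasp_force: 0.0
```

Emit:
play_rows(
  xyz=[
    [0,0,0],
    [0,0,0],
    [0,0,0],
    [0,0,0],
    [0,0,0],
  ],
  rot=[
    [0,0,0.06],
    [0,0,0.12],
    [0,0,0.18],
    [0,0,0.24],
    [0,0,0.28],
  ],
  jaw=[0.6,0.6,0.6,0.6,0.6],
)

```text
time: 22.35
tcp_pos: [539.9, 245.3, 300.9]
ee_rot: [3.14, 0.078, -0.003]
force: [-0.3, -0.2, -0.4]
opening: 0.592
grasp_force: 0.0
```

Emit:
play_rows(
  xyz=[
    [0,0,0],
    [0,0,0],
  ],
  rot=[
    [0,0,0.05],
    [0,0,0.05],
  ],
  jaw=[0.6,0.6],
)

```text
time: 22.6
tcp_pos: [539.9, 245.7, 301.2]
ee_rot: [3.137, -0.159, -0.003]
force: [0.2, -0.7, -0.5]
opening: 0.595
grasp_force: 0.0
```

```bash
cat > m4.py <<'E'
from m2 import *
def rim(c,near,z=44,a0=88):
    h=cv2.cvtColor(cv2.GaussianBlur(c['img'],(3,3),0),cv2.COLOR_BGR2HSV)
    m=cv2.inRange(h,(5,22,a0),(26,110,200)); m=cv2.morphologyEx(m,cv2.MORPH_OPEN,np.ones((2,2)))
    q=[k for k in cv2.findContours(m,0,1)[0] if cv2.pointPolygonTest(cv2.convexHull(k),near,True)>-5]
    q=max(q,key=cv2.contourArea); print(cv2.boundingRect(q)); return q,rect(c,q,z)
if __name__=='__main__':
    o=arm.get_obs(); print(o['time'],o['tcp_pos'],o['joints'].round(2)); M=R.from_rotvec(o['ee_rot']).as_matrix(); print(M.round(3))
    c=cam('wrist'); np.save('w9.npy',c,allow_pickle=True); w8=L('w8')
    print('w8',rim(w8,(478,222))[1])
    b=np.round(proj(c,(541,253,28))).tolist(); print(b,'w9',rim(c,tuple(b))[1])
    for n,k in [('w8',w8),('w9',c)]:
        m=cv2.inRange(cv2.cvtColor(k['img'],cv2.COLOR_BGR2HSV),(98,60,15),(125,255,130)); u,v=map(int,proj(k,(541,253,28))); z=np.zeros_like(m); z[v-40:v+40,u-40:u+40]=m[v-40:v+40,u-40:u+40]
        q=max(cv2.findContours(z,0,1)[0],key=cv2.contourArea); (x,y),r=cv2.minEnclosingCircle(q); print(n,'ball',x,y,r,onz(k,x,y,28).round(1))
    cv2.imwrite('pics/w9.png',c['img'])
E
python3 m4.py
```

```text
22.6 [539.89733543 245.65230276 301.23661291] [ 0.37  0.4   1.39 -0.    1.35  2.04]
[[ 0.995 -0.101 -0.002]
 [-0.101 -0.995 -0.001]
 [-0.002  0.001 -1.   ]]
(386, 162, 196, 120)
w8 [537.7 251.4 190.7 122.7  79.8]
(218, 153, 294, 212)
[310.0, 213.0] w9 [491.6 170.7 382.6 160.7  59. ]
w8 ball 480.5 222.0 17.500099182128906 [540.2 257.2  28. ]
w9 ball 308.5 211.5 16.86722755432129 [542.5 254.9  28. ]
```

View pics/w9.png

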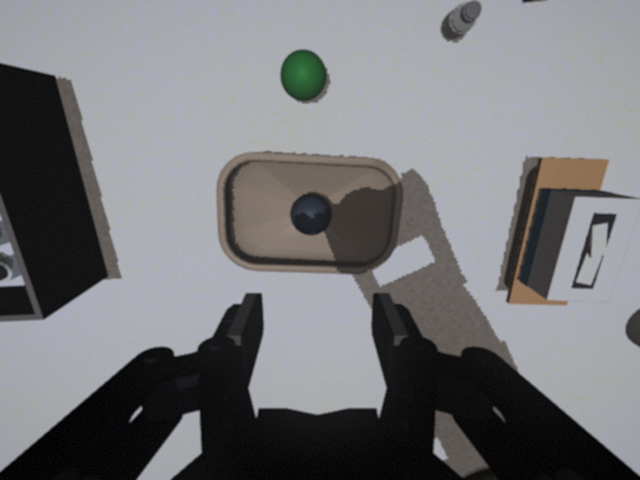

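In w9 the high end of the dish is at the left (218,212), the ball at (310,214), the rack to the left (edge about 118), and the carton on the card to the right. Now fitting the rim edges in both views.

```bash
cat > m5.py <<'E'
from m4 import *
w8,w9=L('w8'),L('w9')
def mk(c):
    h=cv2.cvtColor(cv2.GaussianBlur(c['img'],(3,3),0),cv2.COLOR_BGR2HSV); return cv2.inRange(h,(5,22,80),(26,110,200))
def fit(c,pts,z): 
    p=np.array([onz(c,*q,z)[:2] for q in pts],np.float32); vx,vy,x,y=cv2.fitLine(p,cv2.DIST_HUBER,0,.01,.01).ravel(); 
    d=np.array([vx,vy]); d*=np.sign(d[1]) if abs(d[1])>abs(d[0]) else np.sign(d[0]); return np.array([x,y]),d
def run(n,c,cols,rows,y0,y1,x0,x1,right):
    m=mk(c); top=[];bot=[];end=[]
    for u in cols:
        r=np.where(m[y0:y1,u])[0]+y0; top.append((u,r.min()-.5)); bot.append((u,r.max()+.5))
    for v in rows:
        r=np.where(m[v,x0:x1])[0]+x0; end.append(((r.max()+.5) if right else (r.min()-.5),v))
    z=44; T=fit(c,top,z);B=fit(c,bot,z);E=fit(c,end,z)
    ang=[np.degrees(np.arctan2(l[1][1],l[1][0])).round(1) for l in (T,B,E)]
    d=T[1]+B[1]; d/=np.linalg.norm(d); nrm=np.array([-d[1],d[0]]); w=(T[0]-B[0])@nrm; mid=(T[0]+B[0])/2
    mid=((T[0]@nrm+B[0]@nrm)/2)*nrm; s=E[0]@d; e=mid+s*d
    print(n,'ang',ang,'width',w.round(1),'outer end',e.round(1),'grip',(e-4.5*d).round(1),'centre',(e-95*d).round(1),'dir',d.round(3))
run('w8',w8,range(430,535,5),range(195,245,5),150,295,540,620,True)
run('w9',w9,range(250,330,5),range(185,240,5),140,285,200,260,False)
print('rack',onz(w9,118,275,0).round(),onz(w9,105,275,60).round(),onz(w9,70,78,60).round())
E
python3 m5.py
```

```text
w8 ang [np.float32(80.9), np.float32(80.1), np.float32(-6.9)] width 121.7 outer end [552.4 343.6] grip [551.7 339.2] centre [536.7 249.9] dir [0.166 0.986]
w9 ang [np.float32(81.3), np.float32(81.7), np.float32(-9.0)] width -120.7 outer end [554.7 345.1] grip [554.  340.7] centre [540.6 251.2] dir [0.148 0.989]
rack [482. 494.   0.] [505. 465.  60.] [684. 442.  60.]
```

Both views agree: grip at about (553.7,340.5), dish axis 81.3°, rim at 44 mm. Moving above the grip point with narrowed jaws.

Emit:
play_rows(
  xyz=[
    [0.02,-0.5,0],
    [0.042,-0.957,0],
    [0.042,-0.957,0.3],
    [0.042,-0.957,0.7],
    [0.042,-0.957,0.9],
  ],
  rot=[
    [0,0,0.01],
    [0,0,0.016],
    [0,0,0.016],
    [0,0,0.016],
    [0,0,0.016],
  ],
  jaw=[0.47,0.47,0.47,0.47,0.47],
  newtons=60,
)

```text
time: 23.28
tcp_pos: [553.1, 341.1, 209.4]
ee_rot: [3.131, -0.231, -0.005]
force: [0.0, 0.2, 0.6]
opening: 0.474
grasp_force: 0.0
```

Emit:
play_rows(
  xyz=[
    [0,0,0.4],
    [0,0,0.7],
    [0,0,0.7],
    [0,0,0.7],
  ],
  rot=[
    [0,0,0],
    [0,0,0],
    [0,0,0],
    [0,0,0],
  ],
  jaw=[0.47,0.47,0.47,0.47],
)

```text
time: 23.78
tcp_pos: [554.1, 341.9, 143.7]
ee_rot: [-3.132, 0.235, -0.002]
force: [0.2, 0.3, 0.7]
opening: 0.468
grasp_force: 0.0
```

```bash
python3 - <<'E'
from m2 import *
o=arm.get_obs(); print(o['time'],o['tcp_pos'],o['joints'].round(2),o['opening']); M=R.from_rotvec(o['ee_rot']).as_matrix(); print(M.round(3))
print('to',tool([553.7,340.5,99]).round(3))
c=cam('wrist');np.save('w10.npy',c,allow_pickle=True)
for p in [(553.7,340.5,44),(541,252,28)]: print(np.round(proj(c,p)))
cv2.imwrite('pics/w10.png',c['img'])
E
```

```text
23.775 [554.06601968 341.87405753 143.71142888] [ 0.5   0.68  1.35 -0.    1.11  2.22] 0.4679247115303933
[[ 0.989 -0.149  0.001]
 [-0.149 -0.989  0.001]
 [ 0.001 -0.001 -1.   ]]
to [-0.002  0.015  0.447]
[321. 283.]
[470. 271.]
```

View pics/w10.png

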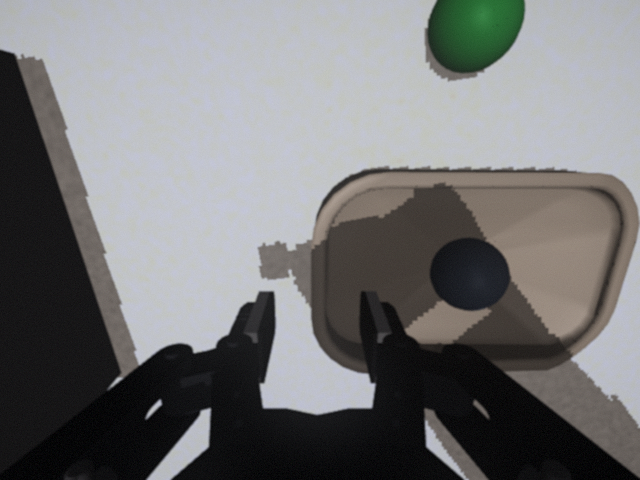

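The end wall sits at columns 313–327 (middle 320,281), between the fingers (272–362), with its sides parallel to the tool. Ball at (470,272), well clear. Descending and closing slowly.

Emit:
play_rows(
  xyz=[
    [0,0.015,0.1],
    [0,0.015,0.2],
    [0,0.015,0.3],
    [0,0.015,0.4],
    [0,0.015,0.4],
  ],
  rot=[
    [0,0,0],
    [0,0,0],
    [0,0,0],
    [0,0,0],
    [0,0,0],
  ],
  jaw=[0.47,0.47,0.47,0.47,0.47],
)

```text
time: 24.45
tcp_pos: [553.0, 340.3, 101.2]
ee_rot: [3.132, -0.237, -0.002]
force: [-0.2, -1.5, 0.0]
opening: 0.472
grasp_force: 0.0
```

```bash
python3 - <<'E'
from m2 import *
o=arm.get_obs(); print(o['time'],o['tcp_pos'],o['force'],o['opening'])
print('to',tool([553.7,340.5,99]).round(3))
E
```

```text
24.45 [552.98008491 340.34150343 101.23044325] [-0.20321909 -1.45708473  0.04392292] 0.4722970476041047
to [ 0.007 -0.003  0.022]
```

Emit:
play_rows(
  xyz=[
    [0,0,0.02],
    [0,0,0.02],
    [0,0,0.02],
    [0,0,0.02],
    [0,0,0.02],
  ],
  rot=[
    [0,0,0],
    [0,0,0],
    [0,0,0],
    [0,0,0],
    [0,0,0],
  ],
  jaw=[0.4,0.33,0.27,0.22,0.19],
)

```text
time: 25.08
tcp_pos: [553.3, 340.5, 100.5]
ee_rot: [-3.133, 0.237, -0.0]
force: [0.2, -0.8, -0.6]
opening: 0.195
grasp_force: 0.0
```

Emit:
play_rows(
  xyz=[
    [0,0,0],
    [0,0,0],
    [0,0,0],
    [0,0,0],
    [0,0,0],
  ],
  rot=[
    [0,0,0],
    [0,0,0],
    [0,0,0],
    [0,0,0],
    [0,0,0],
  ],
  jaw=[0.17,0.15,0.13,0.11,0.09],
)

```text
time: 25.7
tcp_pos: [553.3, 340.5, 100.5]
ee_rot: [-3.133, 0.237, -0.0]
force: [-1.5, 0.3, 0.8]
opening: 0.098
grasp_force: 27.7
```

Emit:
play_rows(
  xyz=[
    [0,0,0],
    [0,0,0],
    [0,0,0],
    [0,0,0],
  ],
  rot=[
    [0,0,0],
    [0,0,0],
    [0,0,0],
    [0,0,0],
  ],
  jaw=[0.05,0,0,0],
)

```text
time: 26.2
tcp_pos: [553.3, 340.5, 100.5]
ee_rot: [-3.133, 0.237, -0.0]
force: [-1.7, 0.5, 5.0]
opening: 0.085
grasp_force: 60.0
```

```bash
cat > chk.py <<'E'
from m2 import *
def chk(tag):
    o=arm.get_obs(); T=R.from_rotvec(o['ee_rot']); M=T.as_matrix(); tp=np.array(o['tcp_pos'])
    print(o['time'],tp.round(1),'F',o['force'].round(1),o['opening'].round(3),o['grasp_force'].round(1),'tooly ang',np.degrees(np.arctan2(M[1,1],M[0,1])).round(1))
    c=cam('wrist'); np.save(tag+'.npy',c,allow_pickle=True)
    C=tp+T.apply([0,90.5,99-28]); u,v=map(int,proj(c,C)); 
    h=cv2.cvtColor(c['img'],cv2.COLOR_BGR2HSV); m=cv2.inRange(h,(98,50,12),(130,255,130)); z=np.zeros_like(m); z[max(v-70,0):v+70,max(u-70,0):u+70]=m[max(v-70,0):v+70,max(u-70,0):u+70]
    q=max(cv2.findContours(z,0,1)[0],key=cv2.contourArea); (x,y),r=cv2.minEnclosingCircle(q)
    B=onz(c,x,y,C[2]); print('expect mid px',u,v,'ball px',round(x),round(y),round(r),'ball-mid in tool mm',T.inv().apply(B-C).round(1),'ball diam by size',(2*r/c['fx']*(c['W'][2,:3]@C+c['W'][2,3])).round(1))
E
python3 -c "from chk import *;chk('w11')"
```

```text
Traceback (most recent call last):
  File "chk.py", line 4, in chk
    print(o['time'],tp.round(1),'F',o['force'].round(1),o['opening'].round(3),o['grasp_force'].round(1),'tooly ang',np.degrees(np.arctan2(M[1,1],M[0,1])).round(1))
                                                        ^^^^^^^^^^^^^^^^^^
AttributeError: 'float' object has no attribute 'round'
```

Gripped at 60 N. Small slow lift, then check the ball.

Emit:
play_rows(
  xyz=[
    [0,0,-0.02],
    [0,0,-0.05],
    [0,0,-0.09],
    [0,0,-0.13],
    [0,0,-0.15],
  ],
  rot=[
    [0,0,0],
    [0,0,0],
    [0,0,0],
    [0,0,0],
    [0,0,0],
  ],
  jaw=[0,0,0,0,0],
)

```text
time: 26.82
tcp_pos: [553.4, 340.5, 115.8]
ee_rot: [-3.132, 0.237, -0.001]
force: [-0.8, 0.2, -1.5]
opening: 0.083
grasp_force: 59.3
```

```bash
sed -i "s/o\['opening'\].round(3),o\['grasp_force'\].round(1)/round(o['opening'],3),round(o['grasp_force'],1)/" chk.py
python3 -c "from chk import *;chk('w11')"
```

```text
26.825 [553.4 340.5 115.8] F [-0.8  0.2 -1.5] 0.083 59.3 tooly ang -98.6
expect mid px 509 308 ball px 509 308 52 ball-mid in tool mm [-0.1 -0.4  0. ] ball diam by size 49.6
```

The ball sits exactly mid-dish. Lifting on to about 100 mm.

Emit:
play_rows(
  xyz=[
    [0,0,-0.05],
    [0,0,-0.13],
    [0,0,-0.22],
    [0,0,-0.31],
    [0,0,-0.4],
  ],
  rot=[
    [0,0,0],
    [0,0,0],
    [0,0,0],
    [0,0,0],
    [0,0,0],
  ],
  jaw=[0,0,0,0,0],
)

```text
time: 27.5
tcp_pos: [553.3, 340.5, 156.2]
ee_rot: [-3.133, 0.237, -0.0]
force: [0.5, 0.6, -1.6]
opening: 0.09
grasp_force: 59.3
```

Emit:
play_rows(
  xyz=[
    [0,0,-0.09],
    [0,0,-0.18],
    [0,0,-0.27],
    [0,0,-0.35],
    [0,0,-0.4],
  ],
  rot=[
    [0,0,0],
    [0,0,0],
    [0,0,0],
    [0,0,0],
    [0,0,0],
  ],
  jaw=[0,0,0,0,0],
)

```text
time: 28.12
tcp_pos: [553.4, 340.5, 196.0]
ee_rot: [-3.132, 0.237, -0.0]
force: [-0.3, 0.3, -0.9]
opening: 0.087
grasp_force: 59.3
```

Emit:
play_rows(
  xyz=[
    [0,0,-0.03],
    [0,0,-0.04],
    [0,0,-0.04],
  ],
  rot=[
    [0,0,0],
    [0,0,0],
    [0,0,0],
  ],
  jaw=[0,0,0],
)

```text
time: 28.5
tcp_pos: [553.3, 340.4, 199.2]
ee_rot: [3.133, -0.237, -0.0]
force: [-0.0, 0.0, -1.5]
opening: 0.089
grasp_force: 59.3
```

```bash
python3 -c "from chk import *;chk('w12')"
```

```text
28.5 [553.3 340.4 199.2] F [-0.   0.  -1.5] 0.089 59.3 tooly ang -98.6
expect mid px 509 308 ball px 509 308 52 ball-mid in tool mm [ 0.  -0.5 -0. ] ball diam by size 49.3
```

Now the quarter turn about the dish's middle so the ball stays put, in 20° calls.

Emit:
play_rows(
  xyz=[
    [-0.063,0.002,0],
    [-0.126,0.009,0],
    [-0.188,0.02,0],
    [-0.249,0.035,0],
    [-0.31,0.055,0],
  ],
  rot=[
    [0,0,-0.0222],
    [0,0,-0.0444],
    [0,0,-0.0667],
    [0,0,-0.0889],
    [0,0,-0.1111],
  ],
  jaw=[0,0,0,0,0],
)

```text
time: 29.18
tcp_pos: [521.6, 339.7, 199.1]
ee_rot: [3.126, 0.314, -0.001]
force: [-0.3, -0.1, -1.1]
opening: 0.087
grasp_force: 59.3
```

```bash
python3 -c "from chk import *;chk('w13')"
```

```text
29.175 [521.6 339.7 199.1] F [-0.3 -0.1 -1.1] 0.087 59.3 tooly ang -78.5
expect mid px 509 308 ball px 508 308 52 ball-mid in tool mm [ 0.1 -0.6 -0. ] ball diam by size 49.6
```

Emit:
play_rows(
  xyz=[
    [-0.063,0.002,0],
    [-0.126,0.009,0],
    [-0.188,0.02,0],
    [-0.249,0.035,0],
    [-0.31,0.055,0],
  ],
  rot=[
    [0,0,-0.0222],
    [0,0,-0.0444],
    [0,0,-0.0667],
    [0,0,-0.0889],
    [0,0,-0.1111],
  ],
  jaw=[0,0,0,0,0],
)

```text
time: 29.85
tcp_pos: [492.4, 328.1, 199.2]
ee_rot: [3.024, 0.851, -0.0]
force: [0.1, 0.1, -1.6]
opening: 0.09
grasp_force: 59.3
```

Emit:
play_rows(
  xyz=[
    [-0.063,0.002,0],
    [-0.126,0.009,0],
    [-0.188,0.02,0],
    [-0.249,0.035,0],
    [-0.31,0.055,0],
  ],
  rot=[
    [0,0,-0.0222],
    [0,0,-0.0444],
    [0,0,-0.0667],
    [0,0,-0.0889],
    [0,0,-0.1111],
  ],
  jaw=[0,0,0,0,0],
)

```text
time: 30.48
tcp_pos: [468.9, 307.2, 199.3]
ee_rot: [-2.831, -1.363, 0.0]
force: [0.7, 0.5, -1.9]
opening: 0.087
grasp_force: 59.3
```

Emit:
play_rows(
  xyz=[
    [-0.063,0.002,0],
    [-0.126,0.009,0],
    [-0.188,0.02,0],
    [-0.249,0.035,0],
    [-0.31,0.055,0],
  ],
  rot=[
    [0,0,-0.0222],
    [0,0,-0.0444],
    [0,0,-0.0667],
    [0,0,-0.0889],
    [0,0,-0.1111],
  ],
  jaw=[0,0,0,0,0],
)

```text
time: 31.1
tcp_pos: [453.8, 279.6, 199.3]
ee_rot: [-2.551, -1.834, 0.0]
force: [0.8, -0.5, -0.5]
opening: 0.088
grasp_force: 59.3
```

Emit:
play_rows(
  xyz=[
    [-0.063,0.002,0],
    [-0.126,0.009,0],
    [-0.188,0.02,0],
    [-0.249,0.035,0],
    [-0.289,0.047,0],
  ],
  rot=[
    [0,0,-0.0222],
    [0,0,-0.0444],
    [0,0,-0.0667],
    [0,0,-0.0889],
    [0,0,-0.1035],
  ],
  jaw=[0,0,0,0,0],
)

```text
time: 31.72
tcp_pos: [449.1, 250.6, 199.3]
ee_rot: [-2.221, -2.222, 0.0]
force: [0.2, 0.1, -0.6]
opening: 0.087
grasp_force: 59.3
```

Emit:
play_rows(
  xyz=[
    [0,0,0],
    [0,0,0],
    [0,0,0],
  ],
  rot=[
    [0,0,0],
    [0,0,0],
    [0,0,0],
  ],
  jaw=[0,0,0],
)

```text
time: 32.1
tcp_pos: [449.1, 251.0, 199.3]
ee_rot: [-2.223, -2.22, 0.0]
force: [0.1, 0.3, -0.8]
opening: 0.089
grasp_force: 59.3
```

```bash
python3 - <<'E'
from chk import *
chk('w14'); c=L('w14'); d=cam('side'); s=cam('scene'); np.save('s14.npy',s,allow_pickle=True); np.save('d14.npy',d,allow_pickle=True)
a=cv2.resize(c['img'][120:480],(400,225)); b=cv2.resize(s['img'][150:330,180:500],(400,225)); e=cv2.resize(d['img'][90:330,180:500],(400,300))
o=arm.get_obs(); print(o['joints'].round(2),R.from_rotvec(o['ee_rot']).as_matrix()[:,1].round(4))
cv2.imwrite('pics/fin.png',np.hstack([np.vstack([a,b,np.zeros((150,400,3),np.uint8)]),cv2.resize(e,(400,600))]))
E
```

```text
32.1 [449.1 251.  199.3] F [ 0.1  0.3 -0.8] 0.089 59.3 tooly ang -0.1
expect mid px 507 310 ball px 511 311 49 ball-mid in tool mm [-0.2  1.8 -0. ] ball diam by size 46.8
[ 0.44  0.34  1.73 -0.    1.07  0.44] [ 1.e+00 -6.e-04  0.e+00]
```

View pics/fin.png

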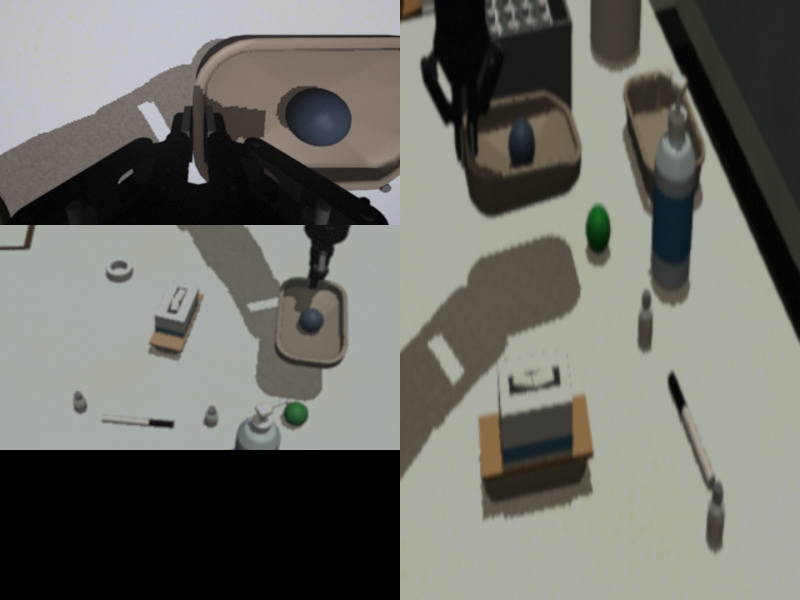

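The final view shows:
- The dish held in the gripper with its lip toward the far edge, the ball in the middle, and the dish about 99 mm up.
- The carton upright and lined up on the card over the tray.
- The vials, marker, tape, green ball and bottle all in place.

Letting it settle, then handing in.

Emit:
play_rows(
  xyz=[
    [0,0,0],
    [0,0,0],
    [0,0,0],
    [0,0,0],
    [0,0,0],
  ],
  rot=[
    [0,0,0],
    [0,0,0],
    [0,0,0],
    [0,0,0],
    [0,0,0],
  ],
  jaw=[0,0,0,0,0],
)

```text
time: 32.88
tcp_pos: [449.1, 250.9, 199.4]
ee_rot: [2.222, 2.221, 0.0]
force: [-0.4, 0.1, -0.8]
opening: 0.089
grasp_force: 59.3
```

```bash
python3 - <<'E'
from chk import *
chk('w15'); c=L('w15')
h=cv2.cvtColor(cv2.GaussianBlur(c['img'],(3,3),0),cv2.COLOR_BGR2HSV); m=cv2.inRange(h,(5,22,60),(26,110,220))
P=[]
for u in range(460,590,10):
    r=np.where(m[100:300,u])[0]; P.append(onz(c,u,100+r.min(),143)[:2])
p=np.polyfit(*np.array(P).T,1); print('dish side yaw deg',np.degrees(np.arctan(p[0])).round(2),'y',P[0])
print(arm.close_job())
E
```

```text
32.875 [449.1 250.9 199.4] F [-0.4  0.1 -0.8] 0.089 59.3 tooly ang -0.0
expect mid px 507 310 ball px 512 312 49 ball-mid in tool mm [-0.8  2.   0. ] ball diam by size 46.7
dish side yaw deg -0.02 y [502.55235211 314.40828117]
the job is handed in; nothing more can be done
None
```

The job is handed in at about 33 s: the tray is covered by the card with the carton lined up on it, and the gripper holds the dish still and level about 99 mm up, lip straight toward the patient (within 0.1°), ball within about 2 mm of its middle; the verdict was not shown.

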